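Pin the ball mount, then unlatch and hold up the cart tongue

ROBOT

A 6-joint arm with a two-finger parallel gripper is mounted at the origin on the work surface. World frame = base frame: x ahead of the robot, y to its left, z up, the work surface at z = 0. Lengths are in mm, angles in rad, forces in N, time in s.
With the tool pointing down it reaches from about 350 to 975 mm from the base axis. Payload 7.1 kg.
Tool frame: the origin (TCP) lies at the very end of the fingers, on their centre line; the grasp point (between the pads) lies 19 mm behind it; x points along the fingers, y is the direction in which the jaws open and shut, and the axes are right-handed (so a half turn about x gives the same grasp; the last joint's range is limited). The gripper opens to 88 mm and grips with 3 to 60 N. Pads are 20 mm wide; open, the fingers measure 115 mm over their backs; the gripper's body (75 mm by 178 mm) begins 61 mm behind the grasp point.
Start: joints at [1.286, 0.423, 1.63, -0, 1.089, -0.019], TCP at [164.144, 603.043, 222.675] pointing down, gripper open.
Joint ranges: [-3, 3], [-0.9, 2.11], [0.09, 2.58], [-1.31, 4.45], [0.11, 2.69], [-2.54, 2.54]. Speed limits (rad/s): [2.39, 2.39, 3.01, 3.14, 3.14, 3.14].

INTERFACE

Orientations are given as a rotation vector (axis times angle).
In Python, from workcell import ctrl gives the robot as it stands. The module is installed in compiled form; this text tells all that it offers.
- The arm moves only by the tool carry_out, never from a script. Its argument "commands" is a list of rows, each a list of 6 numbers: the shift along the tool's x, y, z in m, then the turn, a rotation vector about the tool's x, y, z in degrees. In form: [[tx, ty, tz, rx, ry, rz], ...]. A call has 1 to 8 rows; each row shifts and turns the pose as measured when the row begins, along the tool's axes as they then stand; what a row does not reach is not made up. A row lasts 1/8 s, in which the tool goes at most 62.5 mm and 10.7 degrees, less where a joint would pass 70% of its speed; a pose out of reach is approached as far as the arm can. A call with a gripper value outside its range is refused whole. "grip" is the closure, from 0 (fully open) to 1 (shut), set as the call begins (left out, the last holds). The fingers move at their own pace and stop on an object; the grip force is fixed at half the most. Time passes only in rows, so rows that do not move let the fingers close. It gives the time, the measured TCP pose, the force and the opening at its end, in the units of the state.
- ctrl.get_obs(): the state, without advancing time (a new reading comes with each control period).
- ctrl.get_image(name): name is "scene" or "top" or "wrist"; returns a dict with "pixels" (384x512x3 uint8, blue, green, red), "intrinsics" (3x3 intrinsics, pixels), "rvec" (rotation vector, rad) and "tvec" (3), from world to camera coordinates, as OpenCV has them. Camera axes: x right, y down, z forward; pixel columns grow to the right and rows downward; lengths in mm; the calibration is good to about 2 mm. A picture is of the moment at which its call begins. There is no depth.
- ctrl.close_job(): hands the job in, once; it reports no verdict.
The state is a dict: "t": time; "qpos": joint angles; "qvel": joint speeds; "joint_torque": joint torques, N m; "ee_pos": TCP position; "orientation": TCP orientation; "ft_force": force on the tool from outside, world axes, zero at the start; "moment": the same for the moment, N m; "width": finger opening in mm.
Only numpy, scipy, OpenCV 4.12 (cv2) and the standard library are available. Lean on these libraries where they do the work, as an engineer would, in place of code of your own. Each camera call takes 0.05 s, during which the arm holds its last target. There are 200 camera calls.

TASK

Drop the loose yellow-handled hitch pin fully home through the receiver and the ball-mount shank and let go of it. Then pull the coupler's red latch tab sideways, away from the coupler against its spring, and lift the tongue about 8 cm, clear above the ball. Finish while still holding the tongue raised and still; leave the pin in, and do not push the two glaze jars and the clear cup about.

Things in the scene. Friction and masses are not known exactly. Their poses are not given: they have to be found in the camera images.
- rig: fixed cart-hitch rig: dark base plate 130 x 480 x 12 mm with blue receiver, steel ball mount and blue hinge bracket. Origin on the table under the ball's centre; z up, y from the ball along the tongue to the hinge, x sideways towards the red latch tab. Receiver (70 x 70 mm, top 52 mm above the table) centred at y = -120 mm; bracket (112 mm high) at y = +270 mm
- pin_hole (a point): centre of the mouth of the upright pin hole in the top face of the blue receiver, 52 mm above the table; 15 mm diameter, through receiver and steel shank, 40 mm deep down to the base plate; z up
- ball (a point): centre of the steel hitch ball (47 mm diameter, its top 115 mm above the table) on its neck with a 40 mm flat collar under it
- pin: loose hitch pin, 110 g, at first upright in the wooden block, flange on the block's top. Origin at the shaft's tip, z up along it: steel shaft 12 mm diameter, 0 to 36 mm, tapered foot; flange 26 mm diameter, 36 to 40 mm; yellow round grip 18 mm diameter, 40 to 80 mm. Fully home the flange lies on the receiver's top, the origin 36 mm below the hole's mouth
- pin_block: fixed wooden block 60 x 60 x 44 mm with a 14 mm hole, 39 mm deep, in which the pin stands at first; origin at the centre of its underside
- tongue: green tongue with the coupler at its free end, 0.7 kg, hinged at the rig's bracket. Origin on the hinge axis, 85 mm above the table; axes parallel to the rig's when down; hinge axis along x. Its free end (-y) swings up to 0.6 rad and falls back when let go. The coupler (68 mm wide, 115 mm long) covers the ball, its flat top 126 mm above the table when down
- coupler (a point): point of the tongue at the centre of the coupler's socket, 270 mm from the hinge and 7 mm above its axis in the tongue's frame; coincides with the ball's centre when the tongue is down; axes are the tongue's
- latch_tab (a point): centre to grip of the red latch tab, an upright plate 14 mm thick (along the tongue's x) and 30 mm wide (along y), from 26 mm below to 22 mm above this point, 29 mm above the level of the coupler's top. At rest 44 mm in the tongue's +x and 63 mm in its +z from coupler, 155 mm above the table; axes are the tongue's
- pink_jar: bystander: pink glaze jar, 64 mm diameter, 90 mm high; origin at the centre of its underside
- teal_jar: bystander: blue-grey glaze jar with white cap, 68 mm diameter, 100 mm high; origin at its underside
- cup: bystander: clear plastic cup, 76 mm diameter, 100 mm high; origin at its underside
- latch: the latch that carries the red tab (origin at latch_tab). It rides on the tongue and slides along the tongue's +x, away from the coupler, up to 16 mm to a stop; its spring pulls it back with 4 N at rest, 10 N at the stop. Its pawl hooks under the ball's collar and holds the tongue down until the tab is 8 mm out. The tongue can be lifted by the pulled tab

How it is judged (in metres and radians):
On the way, in this order (a step that is already met when the one before it is completed fails the run):
1. the pin is fully home in the receiver and let go, the tongue still down (z of pin in the frame of rig below 0.02 m and horizontal distance between pin and pin_hole below 0.005 m and angle between pin's own z axis and vertical below 0.12 rad and contact force between the fingers and pin below 0.1 N and z of coupler in the frame of rig below 0.102 m), for 0.2 s.
2. the latch is pulled out at least 8 mm while the tongue is still down (x of latch_tab in the frame of coupler above 0.052 m and z of coupler in the frame of rig below 0.102 m), for 0.05 s.
At the end, for the whole second after the job is handed in: The coupler is held at least 65 mm above where it sat on the ball, still (under 0.1 rad/s), by the gripper's fingers (over 1 N on the tongue or its latch) with nothing else propping it; the pin is still fully home (within 4 mm of the flange touching, within 5 mm of the hole's axis, upright) (z of pin in the frame of rig below 0.02 m and horizontal distance between pin and pin_hole below 0.005 m and angle between pin's own z axis and vertical below 0.12 rad and z of coupler in the frame of rig above 0.157 m and contact force between the fingers and tongue above 1 N and angular speed of tongue below 0.1 rad/s and contact force between tongue and pink_jar below 0.2 N and contact force between tongue and teal_jar below 0.2 N and contact force between tongue and cup below 0.2 N and contact force between tongue and pin below 0.2 N); the arm keeps its last pose, push and grip.
It fails at once if a glaze jar or the clear cup is pushed more than 30 mm (distance of any of pink_jar, teal_jar, cup from where it was at the start of the episode above 0.03 m).
It also fails if it takes over 48 s, if anything falls off the work surface, if the arm or the gripper's body presses on something with over 40 N, if the wrist force passes 120 N, or if a joint passes its speed limit or range.

## Working session

There is one attempt and no reset: what is moved stays moved. The work goes in short steps, Python scripts to look and compute and a tool call to move; the robot and the scene stay as the last step left them, time stands still between calls to the robot, and variables do not carry over. Pictures are saved under pics/ and viewed, about 8 in all and at most 12, crops included, and the job is handed in when it is done.

Besides the shell and the picture viewer there is one more tool, called after "Request:" as name([rows], argument=value, ...), one row to a line, values as JSON. carry_out: Moves the arm, as the interface text tells. Its arguments: {"type":"object","properties":{"commands":{"type":"array"},"grip":{"type":"number"}},"required":["commands"]}

```bash
mkdir -p pics
cat > h.py <<'E'
import numpy as np, cv2
from workcell import ctrl
def shot(name):
    d=ctrl.get_image(name); d={k:np.array(v) for k,v in d.items()}
    d['pixels']=np.ascontiguousarray(d['pixels']); return d
def ray(d,uv):
    R=cv2.Rodrigues(d['rvec'].astype(float))[0]; t=d['tvec'].reshape(3).astype(float)
    return -R.T@t, R.T@np.linalg.inv(d['intrinsics'])@np.array([uv[0],uv[1],1.])
def onz(d,uv,z):
    c,r=ray(d,uv); return c+r*(z-c[2])/r[2]
def proj(d,P):
    return cv2.projectPoints(np.array(P,float).reshape(-1,3),d['rvec'].astype(float),d['tvec'].astype(float),d['intrinsics'].astype(float),None)[0].reshape(-1,2)
def tri(d1,u1,d2,u2):
    c1,r1=ray(d1,u1);c2,r2=ray(d2,u2)
    s=np.linalg.lstsq(np.c_[r1,-r2],c2-c1,rcond=None)[0]
    a,b=c1+s[0]*r1,c2+s[1]*r2
    return (a+b)/2,np.linalg.norm(a-b)
def blobs(d,lo,hi,amin=30):
    m=cv2.inRange(cv2.cvtColor(d['pixels'],cv2.COLOR_BGR2HSV),lo,hi)
    n,l,s,c=cv2.connectedComponentsWithStats(m)
    return [(s[i].tolist(),c[i].round(1).tolist()) for i in range(1,n) if s[i][4]>=amin],l
E
python3 - <<'E'
from h import *
import pickle
D={n:shot(n) for n in("scene","top")}
pickle.dump(D,open('D0.pkl','wb'))
for n in D: cv2.imwrite(f'pics/{n}0.png',D[n]['pixels']); print(n,ray(D[n],(256,192))[0])
for n in D:
  for c,lo,hi in(("yellow",(22,120,100),(35,255,255)),("red",(0,150,80),(6,255,255)),("green",(45,80,40),(85,255,255)),("blue",(100,120,50),(125,255,255))):
    print(n,c,blobs(D[n],lo,hi)[0])
print(ctrl.get_obs())
E
```

```text
scene [1106.14713466 -472.75053984  613.1681184 ]
top [ 329.90335023  -37.52526492 1418.71788235]
scene yellow [([151, 213, 8, 16, 88], [154.5, 219.9])]
scene red [([280, 169, 13, 22, 215], [285.7, 179.5])]
scene green [([290, 156, 67, 41, 1143], [320.1, 175.3]), ([252, 171, 29, 37, 729], [267.5, 189.1]), ([86, 246, 37, 27, 277], [105.7, 261.8]), ([41, 326, 49, 58, 1293], [64.3, 356.3])]
scene blue [([314, 43, 14, 30, 327], [320.6, 57.0]), ([332, 44, 8, 14, 75], [336.1, 50.9]), ([361, 121, 35, 21, 505], [378.7, 129.5]), ([336, 150, 14, 10, 77], [342.8, 154.3]), ([347, 158, 19, 34, 323], [355.2, 175.5]), ([333, 175, 13, 8, 39], [339.0, 178.8]), ([217, 209, 39, 36, 862], [237.0, 225.7])]
top yellow [([468, 71, 6, 16, 54], [470.4, 79.0]), ([510, 165, 2, 22, 35], [510.6, 175.3]), ([325, 215, 6, 7, 30], [327.3, 218.2])]
top red [([230, 157, 10, 5, 49], [234.4, 159.0])]
top green [([426, 71, 6, 18, 73], [428.9, 79.4]), ([141, 164, 111, 27, 1762], [204.5, 174.7]), ([356, 207, 10, 17, 41], [359.4, 214.9])]
top blue [([448, 71, 4, 18, 62], [449.5, 79.3]), ([139, 158, 17, 4, 47], [147.3, 159.4]), ([260, 173, 25, 25, 504], [272.4, 184.9]), ([136, 177, 17, 4, 48], [144.4, 178.5]), ([19, 197, 40, 40, 1281], [38.4, 216.4])]
{'t': 0.1, 'qpos': array([ 1.28602121e+00,  4.23770934e-01,  1.63056983e+00, -3.49595525e-06,
        1.08861365e+00, -1.90146603e-02]), 'qvel': array([ 0.00038417, -0.00113753, -0.00055135,  0.00060029,  0.00097145,
       -0.00071328]), 'joint_torque': array([-4.65758894e-04, -5.45615137e+01, -2.74326307e+01,  6.44272752e-02,
        1.88023865e-02,  7.86480854e-06]), 'ee_pos': array([164.00061336, 602.59671785, 221.99255809]), 'orientation': array([ 0.20756116,  1.5609132 , -0.20968147]), 'ft_force': array([-0.52426465,  0.74224374, -0.4087007 ]), 'moment': array([ 0.0090014 , -0.01243589, -0.04030791]), 'width': 88.04560225365914}
```

View pics/scene0.png

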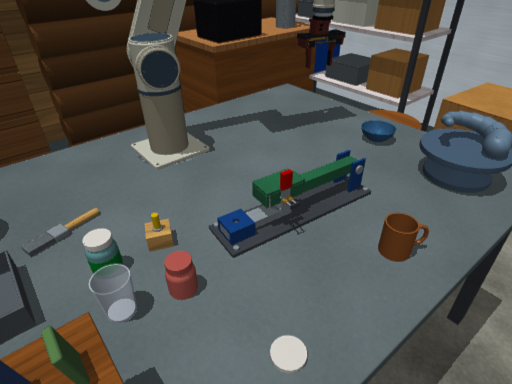

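View pics/top0.png

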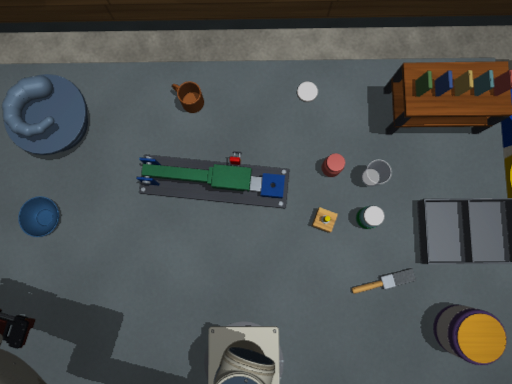

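The scene shows the rig, with the tongue running towards world +y and the red tab on the world +x side. The pin stands in its block at about (327,218) in the top view, and the jars and cup are to its right. Next I'll turn these into positions.

```bash
cat > m.py <<'E'
from h import *
import pickle
D=pickle.load(open('D0.pkl','rb')); T,S=D['top'],D['scene']
_,l=blobs(T,(100,120,50),(125,255,255))
c=(260,173,25,25)
m=(l==l[186,266]).astype(np.uint8) if l[186,266] else None
cn=cv2.findContours((m*255),0,2)[0]; q=cv2.minAreaRect(max(cn,key=cv2.contourArea)); print('recv rect',q)
bp=cv2.boxPoints(q); P=np.array([onz(T,p,52) for p in bp]); print(P.round(1),P.mean(0))
big=cv2.resize(T['pixels'][140:240,120:400],None,fx=2.85,fy=2.85,interpolation=cv2.INTER_CUBIC); cv2.imwrite('pics/topcrop.png',big)
# pin grip: block top
hsv=cv2.cvtColor(T['pixels'],cv2.COLOR_BGR2HSV)
for c,z in((( 327,218),88),((234.4,159),177)): print(c,onz(T,c,z))
print('tri tab',tri(T,(234.4,159),S,(285.7,179.5)))
for n,c,z in(("pink",(335,162),90),("teal",(374,214),100),("cup",(380,171),100)): print(n,onz(T,c,z))
# tongue axis
_,g=blobs(T,(45,80,40),(85,255,255)); yx=np.argwhere(g==g[174,170]); 
f=cv2.minAreaRect(yx[:,::-1].astype(np.float32)); print(f)
print(cv2.Rodrigues(ctrl.get_obs()['orientation'])[0].round(3))
E
python3 m.py
```

```text
recv rect ((272.2673645019531, 184.82675170898438), (22.78635025024414, 22.885854721069336), 5.710593223571777)
[[ 513.   -55.7   52. ]
 [ 585.4  -63.4   52. ]
 [ 577.6 -134.8   52. ]
 [ 505.4 -126.5   52. ]] [545.3525065  -95.08503213  52.        ]
(327, 218) [ 437.00853218 -257.42142257   88.        ]
(234.4, 159) [601.67966963  18.32245953 177.        ]
tri tab (array([605.83211712,  18.44838489, 154.74886559]), np.float64(2.2304065977877454))
pink [ 608.75882307 -286.58181827   90.        ]
teal [ 447.26734384 -395.74120772  100.        ]
cup [ 577.76254009 -419.54153088  100.        ]
((195.95204162597656, 173.49534606933594), (109.48849487304688, 23.149913787841797), 5.52754020690918)
[[-0.     0.263  0.965]
 [-0.001  0.965 -0.263]
 [-1.    -0.001 -0.   ]]
```

View pics/topcrop.png

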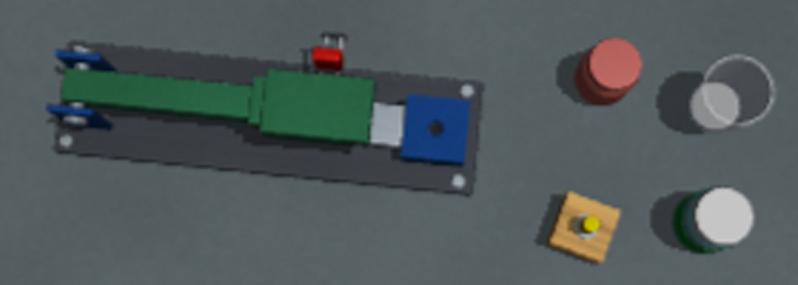

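Request:
carry_out([
  [-0.006, 0, 0, 10, 0, 0],
  [-0.006, 0, 0, 10, 0, 0],
  [-0.006, 0, 0, 10, 0, 0],
  [-0.006, 0, 0, 10, 0, 0],
  [-0.006, 0, 0, 10, 0, 0],
  [-0.006, 0, 0, 10, 0, 0],
  [-0.006, 0, 0, 10, 0, 0],
  [-0.006, 0, 0, 10, 0, 0],
])

```text
t: 1.1
ee_pos: [163.2, 599.9, 266.8]
orientation: [1.3, 1.136, -1.316]
ft_force: [-0.1, 0.7, 0.0]
width: 87.7
```

```bash
cat > go.py <<'E'
from h import *
import sys
def rel(P,o=None):
    o=o or ctrl.get_obs(); R=cv2.Rodrigues(o['orientation'])[0]
    return (R.T@(np.array(P,float)-o['ee_pos'])/1000).round(4)
if __name__=='__main__':
    o=ctrl.get_obs(); R=cv2.Rodrigues(o['orientation'])[0]
    print(o['t'],o['ee_pos'].round(1),'yaw',np.degrees(np.arctan2(R[1,1],R[0,1])).round(2),'x',R[:,0].round(4),o['ft_force'].round(1),o['width'])
    for a in sys.argv[1:]: print(a,rel([float(v) for v in a.split(',')],o))
E
python3 go.py 500,150,260 437,-257,200
```

```text
1.1 [163.2 599.9 266.8] yaw -7.82 x [-0.003  -0.0102 -0.9999] [-0.1  0.7  0. ] 87.6829089948273
500,150,260 [0.0104 0.3949 0.3998]
437,-257,200 [0.0747 0.388  0.8109]
```

Request:
carry_out([
  [0, 0.04, 0.04, 0, 0, 0],
  [0, 0.04, 0.04, 0, 0, 0],
  [0, 0.04, 0.04, 0, 0, 0],
  [0, 0.04, 0.04, 0, 0, 0],
  [0, 0.04, 0.04, 0, 0, 0],
  [0, 0.04, 0.04, 0, 0, 0],
  [0, 0.04, 0.04, 0, 0, 0],
  [0, 0.04, 0.04, 0, 0, 0],
])

```text
t: 2.1
ee_pos: [441.3, 230.6, 268.0]
orientation: [1.296, 1.138, -1.313]
ft_force: [1.0, 0.4, 0.2]
width: 87.4
```

Request:
carry_out([
  [0, 0.03, 0.05, 0, 0, 0],
  [0, 0.02, 0.055, 0, 0, 0],
  [0, 0, 0.055, 0, 0, 0],
  [0, 0, 0.055, 0, 0, 0],
  [0, 0, 0.055, 0, 0, 0],
  [0, 0, 0.055, 0, 0, 0],
  [0, 0, 0.055, 0, 0, 0],
  [0, 0, 0, 0, 0, 0],
])

```text
t: 3.1
ee_pos: [440.4, -168.1, 271.0]
orientation: [1.299, 1.135, -1.317]
ft_force: [-0.1, 0.3, 0.2]
width: 88.2
```

```bash
python3 go.py 437,-257,180
```

```text
3.1 [ 440.4 -168.1  271. ] yaw -7.85 x [-0.0039 -0.011  -0.9999] [-0.1  0.3  0.2] 88.15600069167724
437,-257,180 [0.092  0.009  0.0875]
```

Request:
carry_out([
  [0.03, 0.003, 0.03, 0, 0, 0],
  [0.03, 0.003, 0.03, 0, 0, 0],
  [0.03, 0.003, 0.0275, 0, 0, 0],
  [0, 0, 0, 0, 0, 0],
  [0, 0, 0, 0, 0, 0],
])

```text
t: 3.72
ee_pos: [438.2, -255.7, 180.1]
orientation: [1.301, 1.137, -1.315]
ft_force: [-0.4, 0.2, -0.8]
width: 87.7
```

```bash
cat >> go.py <<'E'
    y=np.radians(-6.1); Rd=np.array([[0,0,-1],[np.cos(y),np.sin(y),0],[np.sin(y),-np.cos(y),0]]).T
    print('rot err deg',np.degrees(cv2.Rodrigues(R.T@Rd)[0]).ravel().round(2))
E
python3 go.py 437,-257,180
python3 - <<'E'
from h import *
import pickle
W=shot('wrist'); pickle.dump(W,open('W1.pkl','wb')); cv2.imwrite('pics/w1.png',W['pixels']); print(ray(W,(256,192)))
print('yellow',blobs(W,(22,120,80),(35,255,255))[0])
print('pred pin top',proj(W,[[437,-257,88],[545,-96,52]]))
E
```

```text
3.725 [ 438.2 -255.7  180.1] yaw -7.8 x [-0.0028 -0.009  -1.    ] [-0.4  0.2 -0.8] 87.6751370282381
437,-257,180 [ 0.0001 -0.001   0.0015]
rot err deg [-1.7   0.53  0.1 ]
(array([ 447.89731953, -183.81574259,  341.30584721]), array([-0.04610891, -0.27031342, -0.96171447]))
yellow [([248, 176, 21, 28, 419], [258.2, 189.8])]
pred pin top [[257.71028234 193.96214945]
 [359.00150847 -16.71294416]]
```

View pics/w1.png

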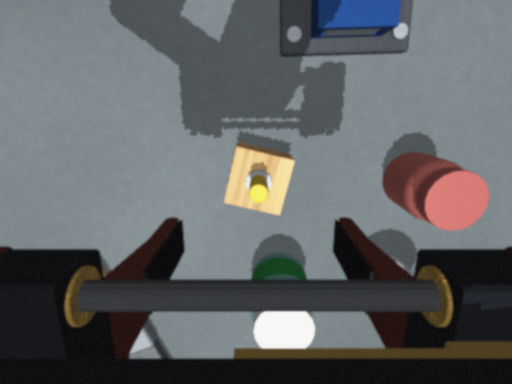

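The pin's top sits at about (259,193), which agrees with my prediction of (258,194). I'll square up the tool, then descend and grip.

Request:
carry_out([
  [0, -0.0008, 0.0015, -1.7, 0.5, 0],
  [0.03, 0, 0, 0, 0, 0],
  [0.03, 0, 0, 0, 0, 0],
  [0.025, 0, 0, 0, 0, 0],
  [0, 0, 0, 0, 0, 0],
])

```text
t: 4.4
ee_pos: [442.4, -253.6, 100.1]
orientation: [1.282, 1.151, -1.277]
ft_force: [-0.4, -0.5, -0.5]
width: 88.2
```

```bash
python3 go.py 437.5,-257,53
```

```text
4.4 [ 442.4 -253.6  100.1] yaw -5.65 x [ 0.0085 -0.0054 -0.9999] [-0.4 -0.5 -0.5] 88.22363866415891
437.5,-257,53 [ 0.0471 -0.0049  0.0036]
rot err deg [ 0.45  0.26 -0.52]
```

Request:
carry_out([
  [0.012, -0.005, 0.0035, 0, 0.2, -0.5],
  [0.012, 0, 0, 0, 0, 0],
  [0.012, 0, 0, 0, 0, 0],
  [0, 0, 0, 0, 0, 0],
])

```text
t: 4.9
ee_pos: [438.9, -257.2, 64.9]
orientation: [1.28, 1.156, -1.279]
ft_force: [-0.2, -0.2, -0.2]
width: 88.0
```

```bash
python3 go.py 437.5,-257,53
```

```text
4.9 [ 438.9 -257.2   64.9] yaw -5.58 x [ 0.0039 -0.0033 -1.    ] [-0.2 -0.2 -0.2] 87.99454453172875
437.5,-257,53 [ 0.0119 -0.0015 -0.0001]
rot err deg [ 0.52  0.17 -0.24]
```

Request:
carry_out([
  [0.012, -0.0015, 0, 0.5, 0, -0.2],
  [0, 0, 0, 0, 0, 0],
])

```text
t: 5.15
ee_pos: [437.4, -257.2, 52.1]
orientation: [1.286, 1.154, -1.289]
ft_force: [-0.4, -1.0, -0.4]
width: 87.8
```

Request:
carry_out([
  [0, 0, 0, 0, 0, 0],
  [0, 0, 0, 0, 0, 0],
  [0, 0, 0, 0, 0, 0],
  [0, 0, 0, 0, 0, 0],
  [0, 0, 0, 0, 0, 0],
  [0, 0, 0, 0, 0, 0],
], grip=1)

```text
t: 5.9
ee_pos: [438.0, -257.5, 52.8]
orientation: [1.286, 1.153, -1.288]
ft_force: [-0.6, 0.5, -0.3]
width: 31.5
```

```bash
python3 go.py 437.5,-257,53
```

```text
5.9 [ 438.  -257.5   52.8] yaw -6.13 x [ 0.0016 -0.0038 -1.    ] [-0.6  0.5 -0.3] 31.4869685928962
437.5,-257,53 [-0.0002 -0.0006 -0.0004]
rot err deg [-0.03  0.2  -0.11]
```

Request:
carry_out([
  [0, 0, 0, 0, 0, 0],
  [0, 0, 0, 0, 0, 0],
  [0, 0, 0, 0, 0, 0],
  [0, 0, 0, 0, 0, 0],
])

```text
t: 6.4
ee_pos: [438.0, -257.5, 52.9]
orientation: [1.286, 1.153, -1.288]
ft_force: [0.2, 0.5, 0.0]
width: 17.6
```

Request:
carry_out([
  [-0.02, 0, 0, 0, 0, 0],
  [-0.03, 0, 0, 0, 0, 0],
  [-0.03, 0, 0, 0, 0, 0],
  [0, 0, 0, 0, 0, 0],
])

```text
t: 6.9
ee_pos: [437.4, -257.0, 133.8]
orientation: [1.286, 1.154, -1.289]
ft_force: [0.3, -0.3, -1.7]
width: 17.3
```

```bash
python3 go.py 545,-96,130
```

```text
6.9 [ 437.4 -257.   133.8] yaw -6.14 x [ 0.     -0.0029 -1.    ] [ 0.3 -0.3 -1.7] 17.26153412494288
545,-96,130 [ 0.0034  0.0898 -0.1716]
rot err deg [-0.04  0.16 -0.02]
```

Request:
carry_out([
  [0, 0.03, -0.04, 0, 0, 0],
  [0, 0.03, -0.045, 0, 0, 0],
  [0, 0.03, -0.045, 0, 0, 0],
  [0, 0, 0, 0, 0, 0],
  [0, 0, 0, 0, 0, 0],
])

```text
t: 7.52
ee_pos: [540.4, -134.2, 127.3]
orientation: [1.285, 1.159, -1.295]
ft_force: [-0.1, 0.3, -2.2]
width: 17.8
```

```bash
python3 go.py 545,-96,110
cat > look.py <<'E'
from h import *
import pickle,sys
W=shot('wrist'); pickle.dump(W,open(f'{sys.argv[1]}.pkl','wb')); cv2.imwrite(f'pics/{sys.argv[1]}.png',W['pixels'])
_,l=blobs(W,(100,100,40),(125,255,255))
n=np.bincount(l.ravel()); n[0]=0; m=(l==n.argmax()).astype(np.uint8)
print('pred hole',proj(W,[[545,-96,52]]))
cs,h=cv2.findContours(m,cv2.RETR_CCOMP,cv2.CHAIN_APPROX_NONE)
for c,k in zip(cs,h[0]):
    a=cv2.contourArea(c)
    if k[3]>=0 and a>20:
        e=cv2.fitEllipse(c) if len(c)>5 else None; print('hole?',a,e, onz(W,e[0],52).round(1))
    elif a>200:
        q=cv2.minAreaRect(c); print('outer',a,q)
E
python3 look.py w2
```

```text
7.525 [ 540.4 -134.2  127.3] yaw -6.26 x [-0.0064 -0.0014 -1.    ] [-0.1  0.3 -2.2] 17.812939642437605
545,-96,110 [ 0.0172  0.0006 -0.0385]
rot err deg [-0.16  0.12  0.36]
pred hole [[259.8538827  152.12072499]]
outer 7739.0 ((261.5, 147.5), (90.99998474121094, 88.99998474121094), -0.0)
hole? 268.0 ((261.2789306640625, 148.5043487548828), (18.36744499206543, 18.739648818969727), 102.54344177246094) [546.4 -93.3  52. ]
```

View pics/w2.png

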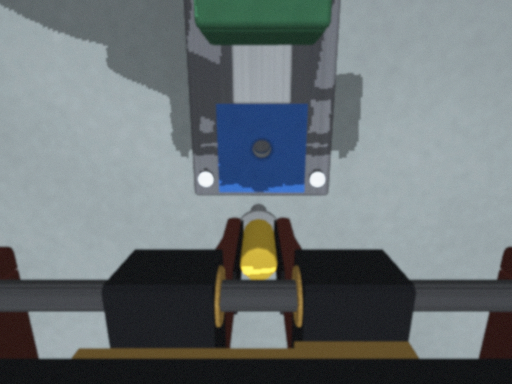

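The hole is at pixel (261,148), which gives (546.4,-93.3). The pin hangs below the pads with its tip near (258,207). I'll compare that tip with its expected projection so both are measured in the same view.

Run:
```python
from h import *
import pickle
W=pickle.load(open('w2.pkl','rb')); o=ctrl.get_obs(); R=cv2.Rodrigues(o['orientation'])[0]
p=o['ee_pos']; print(o['t'],p)
loc=lambda r,z:[p+R@np.array([45-z,r*np.cos(a),r*np.sin(a)]) for a in np.linspace(0,2*np.pi,24)]
x0,y0,x1,y1=225,190,295,285; f=6
im=cv2.resize(W['pixels'][y0:y1,x0:x1],None,fx=f,fy=f,interpolation=cv2.INTER_CUBIC)
for r,z in((6,6),(13,40),(9,80),(4.5,0)):
    q=(proj(W,loc(r,z))-[x0,y0]+.5)*f; cv2.polylines(im,[q.astype(np.int32)],True,(0,0,255),1)
cv2.imwrite('pics/w2c.png',im)
```

```text
7.575 [ 540.28680323 -134.41893169  127.42958437]
```

View pics/w2c.png

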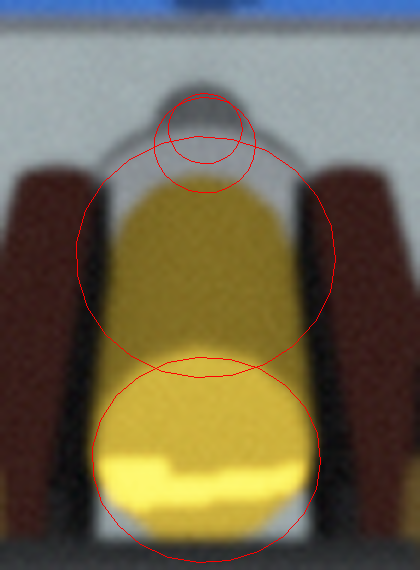

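Request:
carry_out([
  [0.005, 0.002, -0.02, -0.1, 0.1, 0.35],
  [0.008, 0, -0.0195, 0, 0, 0],
  [0.008, 0, 0, 0, 0, 0],
  [0, 0, 0, 0, 0, 0],
])

```text
t: 8.07
ee_pos: [544.8, -94.3, 104.1]
orientation: [1.29, 1.156, -1.292]
ft_force: [-0.6, 0.4, -0.5]
width: 17.5
```

```bash
python3 go.py 546.8,-94.7,98
```

```text
8.075 [544.8 -94.3 104.1] yaw -6.38 x [-1.6e-03  3.0e-04 -1.0e+00] [-0.6  0.4 -0.5] 17.524431817031218
546.8,-94.7,98 [0.0061 0.0021 0.0002]
rot err deg [-0.28 -0.01  0.09]
```

Request:
carry_out([
  [0.002, 0.002, 0, -0.2, 0, 0.1],
  [0, 0, 0, 0, 0, 0],
])

```text
t: 8.32
ee_pos: [547.0, -95.0, 102.0]
orientation: [1.289, 1.156, -1.288]
ft_force: [-0.5, 0.5, -1.1]
width: 17.4
```

```bash
python3 go.py 546.8,-94.7,98; python3 look.py w3; python3 -c "
import cv2
im=cv2.imread('pics/w3.png')[195:285,205:315]; cv2.imwrite('pics/w3c.png',cv2.resize(im,None,fx=6,fy=6,interpolation=cv2.INTER_CUBIC))"
```

```text
8.325 [547. -95. 102.] yaw -6.19 x [ 6.e-04 -1.e-04 -1.e+00] [-0.5  0.5 -1.1] 17.40621353891674
546.8,-94.7,98 [ 0.004  -0.0002 -0.0003]
rot err deg [-0.09  0.   -0.03]
pred hole [[256.11247043 209.98561253]]
outer 5876.5 ((257.5, 201.5), (97.0, 97.0), 90.0)
hole? 38.5 ((257.65484619140625, 199.05307006835938), (4.712727069854736, 11.14306354522705), 87.69619750976562) [547.1 -87.7  52. ]
```

View pics/w3c.png

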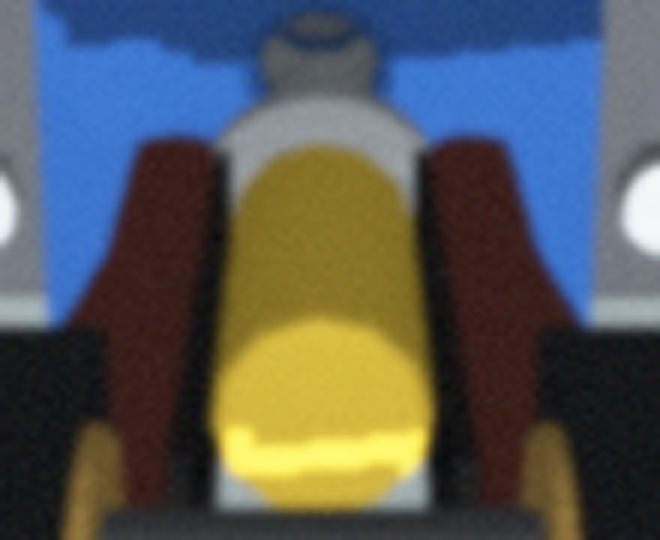

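Request:
carry_out([
  [0.004, 0, 0, 0, 0, 0],
  [0.004, 0, 0, 0, 0, 0],
  [0.004, 0, 0, 0, 0, 0],
  [0, 0, 0, 0, 0, 0],
])

```text
t: 8.88
ee_pos: [547.1, -95.5, 89.5]
orientation: [1.289, 1.155, -1.288]
ft_force: [-0.6, 0.3, -0.5]
width: 17.7
```

```bash
python3 go.py 546.8,-94.7,61
```

```text
8.875 [547.1 -95.5  89.5] yaw -6.23 x [ 1.1e-03 -3.0e-04 -1.0e+00] [-0.6  0.3 -0.5] 17.674209808999425
546.8,-94.7,61 [ 0.0285 -0.0004 -0.0007]
rot err deg [-0.13  0.01 -0.06]
```

Request:
carry_out([
  [0.005, 0, -0.0003, 0, 0, 0],
  [0.005, 0, 0, 0, 0, 0],
  [0.005, 0, 0, 0, 0, 0],
  [0.005, 0, 0, 0, 0, 0],
  [0, 0, 0, 0, 0, 0],
])

```text
t: 9.5
ee_pos: [547.1, -95.1, 67.9]
orientation: [1.289, 1.155, -1.288]
ft_force: [-0.1, 0.0, -1.5]
width: 17.8
```

```bash
python3 go.py 546.8,-94.7,61
```

```text
9.5 [547.1 -95.1  67.9] yaw -6.22 x [ 8.e-04 -2.e-04 -1.e+00] [-0.1  0.  -1.5] 17.80114670090491
546.8,-94.7,61 [ 0.0069 -0.0003 -0.0004]
rot err deg [-0.12  0.01 -0.05]
```

Request:
carry_out([
  [0.004, 0, 0, 0, 0, 0],
  [0.003, 0, 0, 0, 0, 0],
  [0.001, 0, 0, 0, 0, 0],
])

```text
t: 9.88
ee_pos: [547.4, -95.1, 60.7]
orientation: [1.289, 1.155, -1.288]
ft_force: [-6.2, 1.2, 20.9]
width: 17.2
```

```bash
python3 go.py 546.8,-94.7,61
```

```text
9.875 [547.4 -95.1  60.7] yaw -6.22 x [ 1.2e-03 -2.0e-04 -1.0e+00] [-6.2  1.2 20.9] 17.197842744517075
546.8,-94.7,61 [-0.0003 -0.0007 -0.0003]
rot err deg [-0.12  0.01 -0.07]
```

Request:
carry_out([
  [0, 0, 0, 0, 0, 0],
  [0, 0, 0, 0, 0, 0],
  [0, 0, 0, 0, 0, 0],
  [0, 0, 0, 0, 0, 0],
  [0, 0, 0, 0, 0, 0],
  [0, 0, 0, 0, 0, 0],
], grip=0)

```text
t: 10.62
ee_pos: [547.9, -95.2, 61.0]
orientation: [1.29, 1.154, -1.287]
ft_force: [0.0, -0.6, 0.5]
width: 74.2
```

Request:
carry_out([
  [-0.03, 0, 0, 0, 0, 0],
  [-0.04, 0, 0, 0, 0, 0],
  [-0.05, 0, 0, 0, 0, 0],
  [-0.03, 0, 0, 0, 0, 0],
  [0, 0, 0, 0, 0, 0],
])

```text
t: 11.25
ee_pos: [547.1, -95.1, 214.4]
orientation: [1.289, 1.156, -1.289]
ft_force: [0.1, 0.5, 0.0]
width: 87.8
```

```bash
python3 go.py 605,20,210
python3 - <<'E'
from h import *
import pickle
W=shot('wrist'); pickle.dump(W,open('w4.pkl','wb')); cv2.imwrite('pics/w4.png',W['pixels'])
print('red',blobs(W,(0,150,60),(6,255,255))[0],'yellow',blobs(W,(22,120,80),(35,255,255))[0])
print(proj(W,[[603,19,177],[546.8,-94,96]]))
E
```

```text
11.25 [547.1 -95.1 214.4] yaw -6.23 x [ 2.e-04 -1.e-04 -1.e+00] [0.1 0.5 0. ] 87.76473924364076
605,20,210 [ 0.0044  0.0451 -0.1207]
rot err deg [-0.13  0.   -0.01]
red [([308, 0, 34, 62, 1567], [325.2, 29.6])] yellow [([251, 170, 17, 23, 300], [258.6, 181.6])]
[[330.76597686  26.38222419]
 [258.21270061 184.90652122]]
```

View pics/w4.png

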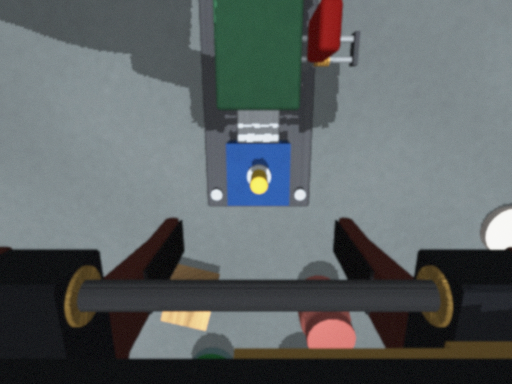

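The pin is home, with its flange seated on the receiver at (259,176). The red tab shows at about (325,30), close to where I predicted it. From the seated pin and the rig's yaw, the tab is at (603.7,19.5).

Request:
carry_out([
  [0, 0.014, -0.04, -0.1, 0, 0],
  [0, 0.015, -0.04, 0, 0, 0],
  [0, 0.015, -0.04, 0, 0, 0],
  [0, 0, 0, 0, 0, 0],
])

```text
t: 11.8
ee_pos: [600.5, 22.1, 204.7]
orientation: [1.283, 1.165, -1.299]
ft_force: [0.4, -0.0, -0.0]
width: 87.5
```

```bash
python3 go.py 603.7,19.5,138
python3 - <<'E'
from h import *
import pickle
W=shot('wrist'); pickle.dump(W,open('w5.pkl','wb')); cv2.imwrite('pics/w5.png',W['pixels'])
print('red',blobs(W,(0,150,60),(6,255,255))[0])
y=np.radians(-6.2);X=np.array([np.cos(y),np.sin(y),0]);Y=np.array([-np.sin(y),np.cos(y),0]);c=np.array([603.7,19.5,0])
print(proj(W,[c+a*7*X+b*15*Y+[0,0,177] for a in(-1,1) for b in(-1,1)]).round(1))
E
```

```text
11.8 [600.5  22.1 204.7] yaw -6.25 x [-1.290e-02  4.000e-04 -9.999e-01] [ 0.4 -0.  -0. ] 87.52782055781756
603.7,19.5,138 [0.0667 0.0043 0.0022]
rot err deg [-0.15  0.05  0.74]
red [([253, 185, 21, 55, 977], [263.4, 212.7])]
[[254.2 242.5]
 [254.  200.9]
 [274.5 242.6]
 [275.1 200.9]]
```

View pics/w5.png

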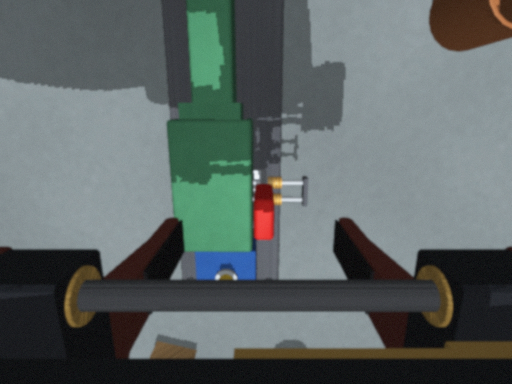

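The tab's top covers x 253–274 with its near edge at y≈240, within about 2 px of prediction. I'll descend over it.

Request:
carry_out([
  [0.015, 0.004, 0.0015, -0.1, 0, 0.7],
  [0.02, 0, 0, 0, 0, 0],
  [0.015, 0, 0, 0, 0, 0],
  [0, 0, 0, 0, 0, 0],
])

```text
t: 12.35
ee_pos: [598.8, 15.2, 148.7]
orientation: [1.283, 1.16, -1.299]
ft_force: [-0.6, 0.2, 0.6]
width: 87.6
```

```bash
python3 go.py 603.7,20.5,138
```

```text
12.35 [598.8  15.2 148.7] yaw -6.33 x [-0.0095 -0.0024 -1.    ] [-0.6  0.2  0.6] 87.61422397645286
603.7,20.5,138 [ 0.0106  0.0044 -0.0058]
rot err deg [-0.23  0.2   0.53]
```

Request:
carry_out([
  [0.003, 0.0045, -0.006, -0.2, 0.2, 0.5],
  [0.004, 0, 0, 0, 0, 0],
  [0, 0, 0, 0, 0, 0],
])

```text
t: 12.72
ee_pos: [605.0, 20.6, 142.3]
orientation: [1.289, 1.155, -1.286]
ft_force: [-0.8, 0.4, 0.4]
width: 88.0
```

```bash
python3 go.py 603.7,20.5,138
```

```text
12.725 [605.   20.6 142.3] yaw -6.14 x [ 1.9e-03  3.0e-04 -1.0e+00] [-0.8  0.4  0.4] 88.01650691802655
603.7,20.5,138 [ 0.0043 -0.0013  0.0002]
rot err deg [-0.04 -0.03 -0.11]
```

Request:
carry_out([
  [0.003, -0.001, 0, 0, 0, -0.1],
  [0, 0, 0, 0, 0, 0],
])

```text
t: 12.98
ee_pos: [604.2, 20.8, 139.6]
orientation: [1.288, 1.156, -1.287]
ft_force: [-0.1, -0.1, 0.7]
width: 87.8
```

Request:
carry_out([
  [0, 0, 0, 0, 0, 0],
  [0, 0, 0, 0, 0, 0],
  [0, 0, 0, 0, 0, 0],
  [0, 0, 0, 0, 0, 0],
  [0, 0, 0, 0, 0, 0],
  [0, 0, 0, 0, 0, 0],
  [0, 0, 0, 0, 0, 0],
  [0, 0, 0, 0, 0, 0],
], grip=1)

```text
t: 13.98
ee_pos: [603.8, 20.9, 140.0]
orientation: [1.288, 1.157, -1.287]
ft_force: [-4.7, 1.6, 4.1]
width: 13.6
```

Request:
carry_out([
  [0, 0, 0, 0, 0, 0],
  [0, 0, 0, 0, 0, 0],
])

```text
t: 14.22
ee_pos: [603.6, 20.9, 140.0]
orientation: [1.288, 1.157, -1.288]
ft_force: [-0.9, 0.0, 0.9]
width: 14.0
```

```bash
python3 go.py 603.7,20.5,138
```

```text
14.225 [603.6  20.9 140. ] yaw -6.15 x [-1.e-04  7.e-04 -1.e+00] [-0.9  0.   0.9] 14.02687506111837
603.7,20.5,138 [0.002  0.0002 0.0004]
rot err deg [-0.05 -0.04  0.01]
```

Gripped, with a width of 14 mm. Next I'll pull the tab outwards by about 12 mm.

Request:
carry_out([
  [0, 0.004, 0, 0, 0, 0],
  [0, 0.004, 0, 0, 0, 0],
  [0, 0.004, 0, 0, 0, 0],
  [0, 0, 0, 0, 0, 0],
])

```text
t: 14.72
ee_pos: [612.8, 19.9, 139.9]
orientation: [1.285, 1.163, -1.293]
ft_force: [-8.1, 1.1, 4.8]
width: 13.6
```

```bash
python3 go.py 615.6,19.6,140
```

```text
14.725 [612.8  19.9 139.9] yaw -6.15 x [-0.0075  0.0011 -1.    ] [-8.1  1.1  4.8] 13.634755579156167
615.6,19.6,140 [-0.0001  0.0028 -0.    ]
rot err deg [-0.05 -0.02  0.44]
```

Request:
carry_out([
  [0, 0.003, 0, 0, 0, 0.4],
  [0, 0.002, 0, 0, 0, 0],
  [0, 0.001, 0, 0, 0, 0],
])

```text
t: 15.1
ee_pos: [615.6, 19.6, 140.0]
orientation: [1.284, 1.163, -1.294]
ft_force: [-8.1, 1.4, 5.7]
width: 14.0
```

```bash
python3 go.py 615.6,19.6,140
```

```text
15.1 [615.6  19.6 140. ] yaw -6.15 x [-8.1e-03  8.0e-04 -1.0e+00] [-8.1  1.4  5.7] 13.975792619272356
615.6,19.6,140 [-0.  0. -0.]
rot err deg [-0.05  0.    0.47]
```

Request:
carry_out([
  [-0.005, 0.0005, -0.001, 0, -1.0, 0.1],
  [-0.007, 0.0003, -0.0015, 0, -1.5, 0.1],
  [-0.007, 0.0003, -0.0015, 0, -1.5, 0],
])

```text
t: 15.48
ee_pos: [610.8, 23.1, 154.4]
orientation: [1.222, 1.119, -1.339]
ft_force: [-6.0, -1.7, -5.0]
width: 14.2
```

```bash
cat > arc.py <<'E'
from go import *
o=ctrl.get_obs(); y=np.radians(-6.15); X=np.array([np.cos(y),np.sin(y),0]);Y=np.array([-np.sin(y),np.cos(y),0]);Z=np.array([0,0,1.])
R=cv2.Rodrigues(o['orientation'])[0]; d=o['ee_pos']-[603.6,20.9,140]
th=np.arctan2(-R[:,0]@Y,-R[:,0]@Z)
print('t',o['t'],'out',(d@X).round(1),'dy',(d@Y).round(1),'dz',d[2].round(1),'tool tilt deg',np.degrees(-th).round(2),'hinge angle from y,z deg',np.degrees(np.arctan2(55+d[2],270-d@Y)-np.arctan2(55,270)).round(2),'r',np.hypot(55+d[2],270-d@Y).round(1),np.hypot(55,270).round(1),'F',o['ft_force'].round(1),'w',o['width'].round(1),'xtilt',np.degrees(R[:,0]@X).round(2))
E
python3 arc.py
```

```text
Traceback (most recent call last):
  File "arc.py", line 5, in <module>
    print('t',o['t'],'out',(d@X).round(1),'dy',(d@Y).round(1),'dz',d[2].round(1),'tool tilt deg',np.degrees(-th).round(2),'hinge angle from y,z deg',np.degrees(np.arctan2(55+d[2],270-d@Y)-np.arctan2(55,270)).round(2),'r',np.hypot(55+d[2],270-d@Y).round(1),np.hypot(55,270).round(1),'F',o['ft_force'].round(1),'w',o['width'].round(1),'xtilt',np.degrees(R[:,0]@X).round(2))
                                                                                                                                                                                                                                                                                                                         ^^^^^^^^^^^^^^^^
AttributeError: 'float' object has no attribute 'round'
```

```bash
sed -i "s/o\['width'\].round(1)/round(o['width'],1)/" arc.py; python3 arc.py
```

```text
t 15.475 out 6.9 dy 3.0 dz 14.4 tool tilt deg -4.22 hinge angle from y,z deg 3.05 r 275.9 275.5 F [-6.  -1.7 -5. ] w 14.2 xtilt -1.11
```

Request:
carry_out([
  [-0.007, 0.002, -0.0015, 0, -1.4, 0.4],
  [-0.007, 0.002, -0.0015, 0, -1.4, 0.4],
  [-0.007, 0.001, -0.0015, 0, -1.4, 0.3],
  [-0.007, 0.001, -0.0015, 0, -1.4, 0.2],
])

```text
t: 15.98
ee_pos: [610.6, 29.5, 176.2]
orientation: [1.14, 1.041, -1.383]
ft_force: [-7.0, -3.3, -3.2]
width: 14.3
```

```bash
python3 arc.py
```

```text
t 15.975 out 6.1 dy 9.3 dz 36.2 tool tilt deg -10.29 hinge angle from y,z deg 7.77 r 276.2 275.5 F [-7.  -3.3 -3.2] w 14.3 xtilt -0.8
```

Request:
carry_out([
  [-0.0075, 0.002, -0.001, 0, -1.0, 0.3],
  [-0.0075, 0.002, -0.001, 0, -1.0, 0.3],
  [-0.0075, 0.001, -0.001, 0, -1.0, 0.2],
  [-0.0075, 0.001, -0.001, 0, -1.0, 0.2],
  [-0.0075, 0.001, -0.001, 0, -1.0, 0.1],
  [-0.004, 0.0005, 0, 0, -0.5, 0],
])

```text
t: 16.73
ee_pos: [609.2, 42.2, 205.7]
orientation: [1.052, 0.973, -1.432]
ft_force: [-5.7, -0.2, -6.8]
width: 13.9
```

```bash
python3 arc.py
```

```text
t 16.725 out 3.2 dy 21.8 dz 65.7 tool tilt deg -16.24 hinge angle from y,z deg 14.42 r 276.0 275.5 F [-5.7 -0.2 -6.8] w 13.9 xtilt -1.2
```

Request:
carry_out([
  [-0.006, 0.001, 0, 0, -0.4, 0.2],
  [-0.006, 0.001, 0, 0, -0.4, 0.2],
  [-0.003, 0.0005, 0, 0, -0.2, 0],
  [0, 0, 0, 0, 0, 0],
  [0, 0, 0, 0, 0, 0],
])

```text
t: 17.35
ee_pos: [606.2, 45.6, 211.8]
orientation: [1.029, 0.965, -1.446]
ft_force: [-4.4, -2.4, -4.0]
width: 14.3
```

```bash
python3 arc.py
python3 - <<'E'
from h import *
S=shot('scene'); cv2.imwrite('pics/s9.png',cv2.resize(S['pixels'][130:300,60:400],None,fx=2.3,fy=2.3,interpolation=cv2.INTER_CUBIC))
E
```

```text
t 17.35 out -0.1 dy 24.8 dz 71.8 tool tilt deg -17.52 hinge angle from y,z deg 15.84 r 276.0 275.5 F [-4.4 -2.4 -4. ] w 14.3 xtilt -1.7
```

View pics/s9.png

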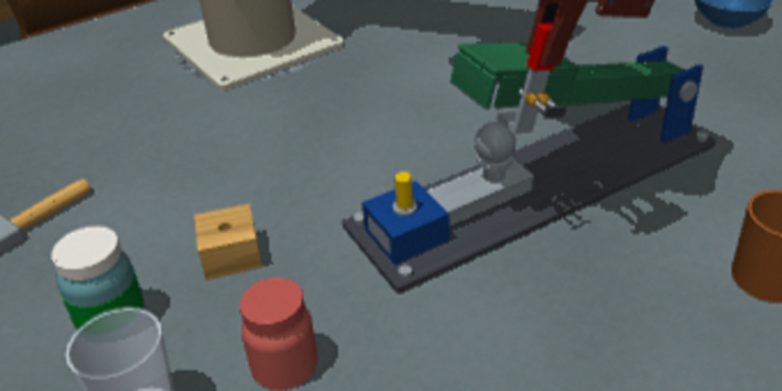

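The tongue is raised well clear of the ball, the pin is home, and the jars and cup haven't moved. I'll lift slightly more for margin, then check that it holds still.

Request:
carry_out([
  [-0.005, 0.0005, 0, 0, -0.2, 0.1],
  [-0.004, 0, 0, 0, -0.2, 0],
  [-0.001, 0, 0, 0, 0, 0],
])

```text
t: 17.77
ee_pos: [606.2, 49.5, 218.6]
orientation: [1.023, 0.962, -1.449]
ft_force: [-3.4, -0.6, -7.9]
width: 14.5
```

```bash
python3 arc.py; python3 -c "
from h import *
for i in range(8): shot('scene')"; python3 arc.py
```

```text
t 17.775 out -0.5 dy 28.7 dz 78.6 tool tilt deg -17.87 hinge angle from y,z deg 17.46 r 275.8 275.5 F [-3.4 -0.6 -7.9] w 14.5 xtilt -1.81
t 18.175 out -0.5 dy 28.7 dz 78.7 tool tilt deg -17.82 hinge angle from y,z deg 17.48 r 275.8 275.5 F [-3.1  2.5 -9.6] w 14.4 xtilt -1.8
```

The hold is steady: the hinge is at 17.5° and the coupler is about 80 mm up. I'm handing in.

```bash
python3 -c "
from h import *
print(ctrl.close_job()); o=ctrl.get_obs(); print(o['t'],o['ee_pos'],o['ft_force'])"
```

```text
the job is handed in; nothing more can be done
None
the job is handed in; nothing more can be done
```

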